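Set the throwing gauge to the first pot

TASK

The pot on the potter's wheel is the freshly thrown first of a set, and the throwing gauge beside the wheel has to be set to it. With a fingertip, gently push the gauge's swivelling arm round until the tip of its orange pointer stands directly over the pot's rim (over the clay wall itself, not over the opening), then take the finger away. Do not pinch the arm, touch the soft pot, shift the gauge's foot, or pick up or disturb the other things on the table.

Things in the scene. Friction and masses are not known exactly. Their poses are not given: they have to be found in the camera images.
- wheel: potter's wheel: a white round splash pan (outside diameter 425 mm over its rolled rim, wall top 113 mm above the table) standing on the table, with a dark round wheel head (diameter 280 mm, flat top 75 mm above the table) inside it. Fixed; nothing turns. Origin: centre of the pan's underside, on the table; z up.
- pot: freshly thrown beige clay pot, soft, standing loose upright in the middle of the wheel head: open round pot 85 mm high, foot diameter 80 mm, mouth 120 mm outside and 104 mm inside (wall 8 mm, so the middle of the rim is 56 mm from the axis). Origin: centre of its underside, 75 mm above the table.
- pot_rim (a point): centre of the pot's mouth, on its axis at the height of the rim (160 mm above the table)
- gauge: throwing gauge, loose on the table left or right of the wheel, 285 to 316 mm from the wheel's axis: dark blue round iron foot (diameter 120 mm, 34 mm high, 2.2 kg with post), upright steel post (diameter 14 mm, black cap up to 244 mm above the table), and an arm that swivels on it. Origin: centre of the foot's underside, on the post's axis; z up; its -x points roughly back to the robot's side
- gauge_arm (a joint): swivel of the gauge's arm about the post, rad; grows anticlockwise seen from above; at 0 the arm points along -x of gauge, at +pi/2 along its -y. Range -2.4 to 2.4; starts within 0.2 of 0, clear of the pan. With the gauge left of the wheel (+y) turn it positive to reach the pot, on the right negative. Friction of 0.06 N m (under 1 N at mid-arm) keeps it where it is left.
- gauge_rod (a point): middle of the arm's round dark steel rod (diameter 8 mm, level), the place to push sideways: on its centre line, 140 mm from the post's axis, 200 mm above the table. The rod runs from the aluminium hub on the post (diameter 30 mm, small black knob behind it) to a black clamp block 186 to 206 mm from the axis, whose brass screw rises to 220 mm above the table
- gauge_tip (a point): lowest point of the orange ball tip (diameter 12 mm) of the thin orange pointer, which slopes down from the clamp block. It lies 280 mm from the post's axis and 167 mm above the table, so it passes 7 mm above the pot's rim
- tool_jar: blue ceramic jar (diameter 68 mm, 95 mm high) with clay tools standing in it up to 185 mm, loose on the table on the other side of the wheel from the gauge. Origin: centre of its underside. Leave alone.
- bud_vase: small unglazed off-white vase, diameter 52 mm, 88 mm high, loose on the table between the robot and the wheel, left or right, perhaps under the gauge's arm. Origin: centre of its underside. Leave alone.
- wood_rib: flat wooden throwing rib, 95 x 50 x 12 mm, lying loose on the table between the robot and the wheel, left or right, perhaps under the gauge's arm. Origin: centre of its underside, x along its length. Leave alone.
Not all that is in view belongs to the job. There is more than one size of the pot; the one meant has the size given above.

How it is judged:
On the way:
1. a finger pushes on the gauge's arm and the arm turns (contact force between the fingers and gauge above 0.1 N and (velocity of joint gauge_arm above 0.02 rad/s or velocity of joint gauge_arm below -0.02 rad/s)), for 0.1 s.
At the end, for the whole second after the job is handed in: Seen from above, the middle of the pointer's tip is over the pot's rim, anywhere round it, to within 3 mm of the 8 mm wide wall (49 to 63 mm from the pot's axis); the arm is at rest; the pot still stands untouched in its place and the gauge's foot is within 10 mm of its place (horizontal distance between gauge_tip and pot_rim between 0.049 and 0.063 m and velocity of joint gauge_arm between -0.03 and 0.03 rad/s and height (world z) of gauge_tip between 0.161 and 0.173 m and angle between pot's own z axis and vertical below 0.05 rad and distance of pot from where it was at the start of the episode below 0.004 m and distance of gauge from where it was at the start of the episode below 0.01 m).
It fails at once if the soft pot was touched by the robot or moved (4 mm) (contact force between any of the fingers, the arm and pot above 0.5 N or distance of pot from where it was at the start of the episode above 0.004 m).
It fails at once if the gauge was pinched or pushed roughly (over 15 N on it) (contact force between any of the fingers, the arm and gauge above 15 N).
It fails at once if the arm was flung round (over 2.5 rad/s) (velocity of joint gauge_arm above 2.5 rad/s or velocity of joint gauge_arm below -2.5 rad/s).
It fails at once if the gauge's foot was shifted or lifted (10 mm) (distance of gauge from where it was at the start of the episode above 0.01 m).
It fails at once if another thing on the table was picked up or moved (15 mm) (distance of any of tool_jar, bud_vase, wood_rib from where it was at the start of the episode above 0.015 m).
It also fails if it takes over 48 s, if anything falls off the work surface, if the arm or the gripper's body presses on something with over 40 N, if the wrist force passes 120 N, or if a joint passes its speed limit or range.

ROBOT

A 6-joint arm with a two-finger parallel gripper is mounted at the origin on the work surface. World frame = base frame: x ahead of the robot, y to its left, z up, the work surface at z = 0. Lengths are in m, angles in rad, forces in N, time in s.
With the tool pointing down it reaches from about 0.4 to 0.825 m from the base axis. Payload 7 kg.
Tool frame: the origin (TCP) lies at the very end of the fingers, on their centre line; the grasp point (between the pads) lies 19 mm behind it; z points along the fingers, y is the direction in which the jaws open and shut (so a half turn about z gives the same grasp; the last joint's range is limited). The gripper opens to 88 mm and grips with 3 to 60 N. Pads are 19 mm wide; open, the fingers measure 130 mm over their backs; the gripper's body (78 mm by 193 mm) begins 47 mm behind the grasp point.
Start: joints at [-0.985, 0.359, 0.012, 0, -1.224, -0.288], TCP at [0.198, -0.645, 0.227] pointing down, gripper open.
Joint ranges: [-3.07, 3.07], [-1.43, 2.12], [-1.02, 1.25], [-3.03, 1.67], [-3.05, -0], [-3.03, 3.03]. Speed limits (rad/s): [2.39, 2.39, 3.01, 3.14, 3.14, 3.14].

INTERFACE

Orientations are given as [roll, pitch, yaw] about the fixed x, y, z axes, in that order (R = Rz(yaw) Ry(pitch) Rx(roll)).
In Python, from station import arm, eyes, job, outline_of gives the robot as it stands.
- The arm moves only by the tool apply_moves, never from a script. Its argument "moves" is a list of rows, each a list of 5 numbers: the opening, from -1 (shut) to 1 (fully open), then the shift along the tool's x, y, z in m, then the turn about the tool's z in rad. A call has 1 to 12 rows; each row shifts and turns the commanded pose from where the row before left it, along the tool's axes as they then stand; what a row does not reach is not made up. A row lasts 1/12 s, in which the tool goes at most 41.7 mm and 7.16 degrees, less where a joint would pass 70% of its speed; a pose out of reach is approached as far as the arm can. A call with a gripper value outside its range is refused whole. The fingers move at their own pace and stop on an object; "newtons" is the grip in N (left out, the last holds). Time passes only in rows, so rows that do not move let the fingers close. It gives the time, the measured TCP pose, the force and the opening at its end, in the units of the state.
- arm.get_state(): the state, without advancing time (a new reading comes with each control period).
- eyes.grab_frame(name): name is "scene" or "top" or "wrist"; returns a dict with "color" (384x512x3 uint8, red, green, blue), "z_map" (384x512 float32, m along the optical axis (not along the pixel's ray), 0 where there is no reading), "camera_matrix" (3x3 intrinsics, pixels), "extrinsics" (4x4, takes a point from camera to world coordinates). Camera axes: x right, y up, looking along -z (the intrinsics and any distortion apply to the point x, -y, -z); pixel columns grow to the right and rows downward; lengths in m; the calibration is good to about 2 mm. The wrist camera is an equidistant fisheye: a pixel r from the principal point sees the ray r / f radians off the axis. A picture is of the moment at which its call begins.
- job.job_done(): hands the job in, once; it reports no verdict.
Trained networks look in a picture, given as the dict that the camera call returned (one of the last four; its "shot" number tells which), for a name from the list of things; names that differ only in an ending like _2 or _b are one class to them, and where a whole thing is asked for, a point or a joint stands for the part that bears it (a point fixed in the world has none). Each returns a list of dicts, best first, with "score" (0 to 1); they miss things now and then, are a little off and sometimes report something else, mostly with a low value. They report only what shows in the picture. A call takes as long as a camera call. They do not tell look-alikes from the thing itself.
- outline_of(label, picture): "region" (384x512 bool, what is visible of it) and "extent" ([left, top, right, bottom] in pixels, round what is visible of it).
The state is a dict: "t": time; "q": joint angles; "qd": joint speeds; "joint_efforts": joint torques, N m; "eef_pos": TCP position; "ee_rot": TCP orientation; "force": force on the tool from outside, world axes, zero at the start; "moment": the same for the moment, N m; "width": finger opening in m.
Only numpy, scipy, OpenCV 4.12 (cv2) and the standard library are available. Lean on these libraries where they do the work, as an engineer would, in place of code of your own. Each camera call takes 0.05 s, during which the arm holds its last target.

## Working session

There is one attempt and no reset: what is moved stays moved. The work goes in short steps, Python scripts to look and compute and a tool call to move; the robot and the scene stay as the last step left them, time stands still between calls to the robot, and variables do not carry over. Pictures are saved under pics/ and viewed, and the job is handed in when it is done.

Besides the shell and the picture viewer there is one more tool, called after "Emit:" by a JSON object that holds its "method" and its "body", one argument or row to a line. apply_moves: Moves the arm, as the interface text tells. Its arguments: {"type":"object","properties":{"moves":{"type":"array","items":{"type":"array","items":{"type":"number"}}},"newtons":{"type":"number"}},"required":["moves"]}

```bash
ls; mkdir -p pics; python3 - <<'E'
from station import arm, eyes, job, outline_of
import cv2,pickle
s=arm.get_state(); print({k:s[k] for k in('t','q','eef_pos','ee_rot','force','width')})
fr={}
for n in("scene","top","wrist"):
    f=eyes.grab_frame(n); fr[n]=f; cv2.imwrite(f"pics/{n}0.png",f["color"][...,::-1])
    for l in ("pot","gauge","gauge_arm","gauge_tip","gauge_rod","wheel","tool_jar","bud_vase","wood_rib"):
        try:
            print(n,l,[(round(float(d["score"]),2),[int(v) for v in d["extent"]]) for d in outline_of(l,f)][:3])
        except Exception as e: print(n,l,e)
pickle.dump(fr,open("fr0.pkl","wb"))
E
```

```text
pics
{'t': 0.0, 'q': array([-9.84887605e-01,  3.59364472e-01,  1.10295826e-02, -3.42750695e-04,
       -1.22406262e+00, -2.88089619e-01]), 'eef_pos': array([ 0.19788894, -0.64482646,  0.22562576]), 'ee_rot': array([ 3.13996591e+00, -1.46045997e-04, -2.84389017e+00]), 'force': array([ 0.24697277, -0.48537848,  0.70867382]), 'width': 0.08785226675446184}
scene pot [(0.85, [251, 100, 294, 146]), (0.7, [241, 141, 257, 170]), (0.63, [219, 192, 260, 231])]
scene gauge [(0.84, [238, 114, 313, 202])]
scene gauge_arm [(0.89, [237, 115, 315, 151])]
scene gauge_tip [(0.86, [255, 113, 315, 151]), (0.41, [242, 142, 258, 171])]
scene gauge_rod [(0.53, [237, 116, 315, 152])]
scene wheel [(0.96, [169, 168, 313, 295])]
scene tool_jar [(0.62, [154, 264, 185, 323])]
scene bud_vase [(0.64, [243, 142, 258, 170])]
scene wood_rib [(0.94, [99, 240, 128, 266])]
top pot [(0.89, [256, 152, 308, 195]), (0.8, [66, 239, 138, 307]), (0.69, [126, 73, 186, 141])]
top gauge [(0.7, [153, 156, 195, 287])]
top gauge_arm [(0.76, [154, 157, 170, 287])]
top gauge_tip [(0.66, [156, 159, 173, 285])]
top gauge_rod [(0.72, [157, 158, 171, 287])]
top wheel [(0.94, [200, 100, 361, 257])]
top tool_jar [(0.78, [369, 156, 397, 187]), (0.61, [153, 155, 172, 290])]
top bud_vase [(0.77, [164, 246, 180, 264])]
top wood_rib [(0.72, [369, 254, 392, 289])]
wrist pot []
wrist gauge []
wrist gauge_arm []
wrist gauge_tip []
wrist gauge_rod []
wrist wheel [(0.72, [496, 357, 509, 384])]
wrist tool_jar []
wrist bud_vase []
wrist wood_rib []
```

View pics/scene0.png

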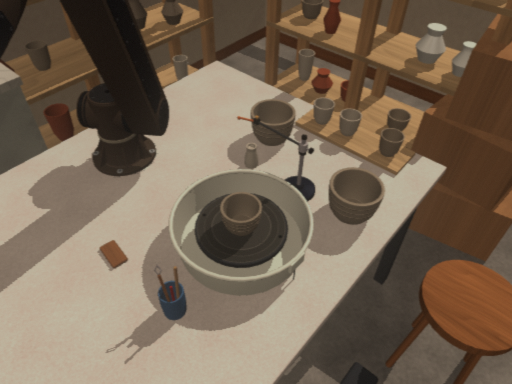

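View pics/top0.png

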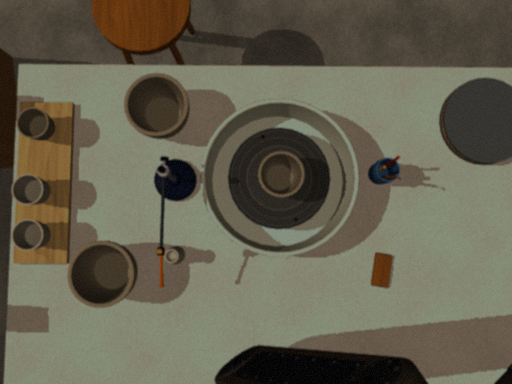

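```bash
cat > h.py <<'E'
import numpy as np
def cloud(f):
    K=f["camera_matrix"];T=f["extrinsics"];z=f["z_map"]
    v,u=np.mgrid[0:z.shape[0],0:z.shape[1]]
    p=np.stack([(u-K[0,2])/K[0,0]*z,-(v-K[1,2])/K[1,1]*z,-z],-1)
    w=p@T[:3,:3].T+T[:3,3]
    w[z<=0]=np.nan
    return w
E
python3 - <<'E'
import pickle,numpy as np,cv2
from h import cloud
fr=pickle.load(open("fr0.pkl","rb"))
f=fr["top"];w=cloud(f);print(f["camera_matrix"],f["extrinsics"],fr["scene"]["extrinsics"][:3,3])
np.set_printoptions(precision=4,suppress=True)
def fit(p):
    x,y=p[:,0],p[:,1];A=np.c_[x,y,np.ones(len(x))];s=np.linalg.lstsq(A,x*x+y*y,rcond=None)[0]
    c=s[:2]/2;return c,np.sqrt(s[2]+c@c)
def box(l,t,r,b,z0,z1):
    q=w[t:b,l:r].reshape(-1,3);return q[(q[:,2]>z0)&(q[:,2]<z1)]
for nm,b in dict(rim=(240,140,320,205,.15,.17),rim2=(240,140,320,205,.157,.165),pan=(195,95,365,262,.105,.12),head=(195,95,365,262,.07,.08),armrod=(150,150,200,295,.19,.21),tip=(150,150,200,295,.16,.185),foot=(150,150,200,295,.03,.04),cap=(150,150,200,295,.23,.26),vase=(160,240,185,270,.06,.1)).items():
    p=box(*b)
    if len(p)>3: print(nm,len(p),p.mean(0),p.min(0),p.max(0),*fit(p))
    else: print(nm,len(p))
p=cv2.resize(f["color"][130:300,140:340,::-1],None,fx=4,fy=4,interpolation=cv2.INTER_CUBIC)[:600]
cv2.imwrite("pics/topz.png",p)
E
```

```text
[[480.07211888   0.         254.32213004]
 [  0.         480.07211888 191.07647456]
 [  0.           0.           1.        ]] [[ 1.30150627e-03  9.96045021e-01 -8.88404313e-02  4.51870302e-01]
 [-9.99873776e-01  2.70296048e-03  1.56564789e-02  7.94565185e-02]
 [ 1.58346900e-02  8.88088405e-02  9.95922815e-01  1.37750834e+00]
 [ 0.00000000e+00  0.00000000e+00  0.00000000e+00  1.00000000e+00]] [ 1.15290482 -0.59587082  1.05167408]
rim 461 [ 0.6067 -0.0097  0.1591] [ 0.5454 -0.0675  0.1502] [0.6651 0.051  0.1666] [ 0.6044 -0.0079] 0.05530197493528685
rim2 366 [ 0.6041 -0.0081  0.1601] [ 0.5454 -0.0671  0.157 ] [0.6639 0.051  0.165 ] [ 0.6046 -0.008 ] 0.055445371315990484
pan 2466 [ 0.6016 -0.0089  0.1112] [ 0.3914 -0.22    0.105 ] [0.8185 0.2014 0.1199] [ 0.6034 -0.0075] 0.19998779063540173
head 6412 [ 0.6039 -0.0077  0.0752] [ 0.4059 -0.2078  0.07  ] [0.804 0.191 0.08 ] [ 0.6124 -0.0119] 0.11544875906886265
armrod 347 [0.504  0.2849 0.2025] [0.3617 0.2691 0.1901] [0.6398 0.2954 0.21  ] [0.5047 0.18  ] 0.1302119365611361
tip 45 [0.364  0.2898 0.1798] [0.3211 0.273  0.1734] [0.6109 0.3078 0.1848] [0.4678 0.3153] 0.1369709340827502
foot 93 [0.5384 0.2771 0.0346] [0.3685 0.2508 0.0301] [0.6196 0.3013 0.0399] [0.4996 0.2561] 0.10704875161342947
cap 47 [0.605  0.2833 0.2422] [0.5967 0.2756 0.2329] [0.6126 0.2912 0.2472] [0.6053 0.2837] 0.006423803146297093
vase 180 [0.3929 0.2796 0.083 ] [0.3746 0.2617 0.0616] [0.4117 0.2997 0.0962] [0.393  0.2793] 0.014048972711393888
```

View pics/topz.png

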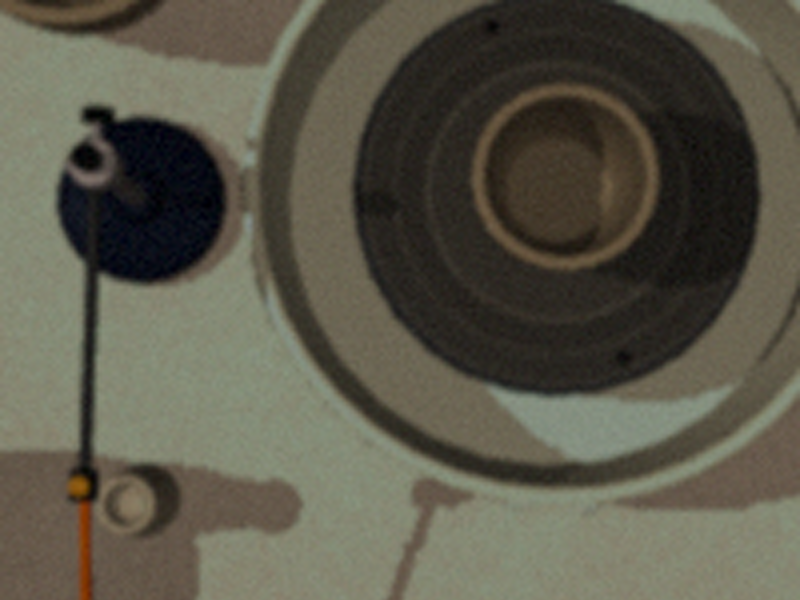

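The top view shows the gauge on the left: post at about px (165,170), arm pointing at the robot, orange tip at about (162,286). The pot is at (282,174), and its 55 mm rim radius at z 0.160 matches the one described. The vase at (172,256) is only 88 mm high. Next I measure the arm line and bowl heights, then raise the tool and go round.

```bash
python3 - <<'E'
import pickle,numpy as np
from h import cloud
np.set_printoptions(precision=4,suppress=True)
fr=pickle.load(open("fr0.pkl","rb"))
for n in("top","scene"):
    w=cloud(fr[n]).reshape(-1,3)
    def s(x0,x1,y0,y1,z0,z1):
        return w[(w[:,0]>x0)&(w[:,0]<x1)&(w[:,1]>y0)&(w[:,1]<y1)&(w[:,2]>z0)&(w[:,2]<z1)]
    r=s(.43,.57,.24,.34,.19,.21); 
    if len(r)>5:
        print(n,"rod",len(r),r.mean(0),"fit y=ax+b",np.polyfit(r[:,0],r[:,1],1))
    t=s(.30,.40,.2,.36,.15,.2); print("tip",len(t),t[np.argsort(t[:,0])][:6])
    c=s(.55,.65,.25,.33,.235,.26); print("cap",len(c),c.mean(0) if len(c) else 0)
    b=s(.2,.5,.34,.6,.03,.4); print("bowl",len(b),b.min(0),b.max(0))
    p=s(.5,.7,-.1,.1,.154,.17); A=np.c_[p[:,:2],np.ones(len(p))]; q=np.linalg.lstsq(A,(p[:,:2]**2).sum(1),rcond=None)[0]; print("rim",q[:2]/2)
E
```

```text
top rod 186 [0.4997 0.2858 0.2032] fit y=ax+b [-0.0208  0.2962]
tip 99 [[0.3211 0.2855 0.1739]
 [0.3212 0.2903 0.1741]
 [0.3214 0.2875 0.1765]
 [0.3215 0.2922 0.1776]
 [0.324  0.2898 0.1777]
 [0.324  0.2848 0.1778]]
cap 45 [0.6052 0.2834 0.2426]
bowl 2257 [0.2644 0.3697 0.03  ] [0.4331 0.5418 0.13  ]
rim [ 0.6045 -0.0079]
scene rod 93 [0.5018 0.2836 0.2029] fit y=ax+b [-0.0255  0.2964]
tip 37 [[0.3205 0.2893 0.1767]
 [0.3228 0.2919 0.1764]
 [0.3244 0.2849 0.1723]
 [0.325  0.2843 0.1772]
 [0.3263 0.2933 0.1773]
 [0.3298 0.2841 0.1711]]
cap 26 [0.6083 0.2796 0.2414]
bowl 1477 [0.2645 0.3651 0.0301] [0.4357 0.5396 0.1282]
rim [ 0.6071 -0.0105]
```

Emit:
{"method": "apply_moves", "body": {
  "moves": [
    [-1, 0, 0, -0.03, 0],
    [-1, 0, 0, -0.04, 0],
    [-1, 0, 0, -0.04, 0],
    [-1, 0, 0, -0.03, 0]
  ]
}}

```text
t: 1.83
eef_pos: [0.1978, -0.6457, 0.3704]
ee_rot: [-3.139, -0.0, -2.844]
force: [0.6, 0.2, 0.7]
width: 0.0662
```

Emit:
{"method": "apply_moves", "body": {
  "moves": [
    [-1, -0.025, 0.026, 0, 0],
    [-1, -0.025, 0.026, 0, 0],
    [-1, -0.025, 0.026, 0, 0],
    [-1, -0.025, 0.026, 0, 0],
    [-1, -0.025, 0.026, 0, 0],
    [-1, -0.025, 0.026, 0, 0],
    [-1, -0.025, 0.026, 0, 0],
    [-1, -0.025, 0.026, 0, 0],
    [-1, -0.025, 0.026, 0, 0],
    [-1, -0.025, 0.026, 0, 0],
    [-1, -0.025, 0.026, 0, 0],
    [-1, -0.025, 0.026, 0, 0]
  ]
}}

```text
t: 2.83
eef_pos: [0.3936, -0.2573, 0.367]
ee_rot: [-3.141, 0.001, -2.844]
force: [0.7, -0.4, 0.5]
width: 0.0006
```

Emit:
{"method": "apply_moves", "body": {
  "moves": [
    [-1, -0.025, 0.026, 0, 0],
    [-1, -0.025, 0.026, 0, 0],
    [-1, -0.025, 0.026, 0, 0],
    [-1, -0.025, 0.026, 0, 0],
    [-1, -0.025, 0.026, 0, 0],
    [-1, -0.009, 0.036, 0, 0],
    [-1, -0.009, 0.036, 0, 0],
    [-1, -0.009, 0.036, 0, 0],
    [-1, -0.009, 0.036, 0, 0],
    [-1, -0.009, 0.036, 0, 0],
    [-1, -0.009, 0.036, 0, 0],
    [-1, -0.009, 0.036, 0, 0]
  ]
}}

```text
t: 3.83
eef_pos: [0.4603, 0.1631, 0.3671]
ee_rot: [3.141, 0.001, -2.844]
force: [0.9, 0.6, 0.5]
width: 0.0002
```

Emit:
{"method": "apply_moves", "body": {
  "moves": [
    [-1, -0.009, 0.036, 0, 0],
    [-1, -0.009, 0.036, 0, 0],
    [-1, -0.009, 0.036, 0, 0],
    [-1, -0.009, 0.036, 0, 0],
    [-1, -0.009, 0.036, 0, 0],
    [-1, 0, 0, 0, -0.12],
    [-1, 0, 0, 0, -0.12],
    [-1, 0, 0, 0, -0.12],
    [-1, 0, 0, 0, -0.12],
    [-1, 0, 0, 0, -0.12],
    [-1, 0, 0, 0, -0.12],
    [-1, 0, 0, 0, -0.12]
  ]
}}

```text
t: 4.83
eef_pos: [0.4511, 0.3467, 0.3666]
ee_rot: [3.142, 0.0, -1.998]
force: [0.1, -0.4, 0.0]
width: 0.0006
```

Emit:
{"method": "apply_moves", "body": {
  "moves": [
    [-1, 0, 0, 0, -0.12],
    [-1, 0, 0, 0, -0.12],
    [-1, 0, 0, 0, -0.12],
    [-1, 0, 0, 0, -0.06],
    [-1, 0, 0, 0, 0]
  ]
}}

```text
t: 5.25
eef_pos: [0.4511, 0.3466, 0.3666]
ee_rot: [-3.142, 0.0, -1.581]
force: [-0.2, -0.3, -0.3]
width: 0.0004
```

Emit:
{"method": "apply_moves", "body": {
  "moves": [
    [-1, 0, 0, 0.03, 0],
    [-1, 0, 0, 0.035, 0],
    [-1, 0, 0, 0.035, 0],
    [-1, 0, 0, 0.035, 0],
    [-1, 0, 0, 0.03, 0],
    [-1, 0, 0, 0.012, 0],
    [-1, 0.012, 0, 0, 0],
    [-1, 0.012, 0, 0, 0],
    [-1, 0.01, 0, 0, 0],
    [-1, 0, 0, 0, 0]
  ]
}}

```text
t: 6.08
eef_pos: [0.451, 0.311, 0.1911]
ee_rot: [-3.14, 0.002, -1.586]
force: [-0.8, -0.3, -0.5]
width: 0.0004
```

```bash
python3 - <<'E'
from station import arm, eyes
import cv2
f=eyes.grab_frame("scene"); cv2.imwrite("pics/s1.png",cv2.resize(f["color"][80:230,150:370,::-1],None,fx=3,fy=3))
s=arm.get_state();print(s['eef_pos'],s['force'])
E
```

```text
[0.45120359 0.31186461 0.19124756] [0.70419573 0.32230032 0.74101647]
```

View pics/s1.png

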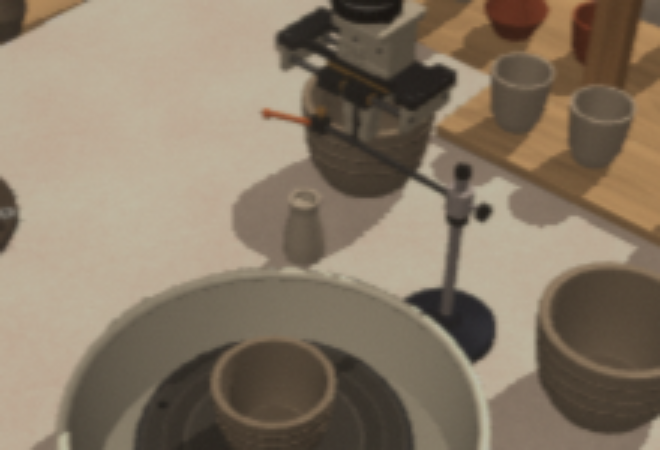

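The finger stands shut behind the rod (crop px about (365,125)), clear of the vase and bowl. Now I push gently.

Emit:
{"method": "apply_moves", "body": {
  "moves": [
    [-1, 0.003, 0, 0, 0],
    [-1, 0.003, 0, 0, 0],
    [-1, 0.003, 0, 0, 0],
    [-1, 0.003, 0, 0, 0],
    [-1, 0.003, 0, 0, -0.02],
    [-1, 0.006, 0.0005, 0, -0.04],
    [-1, 0.0075, 0.0005, 0, -0.05],
    [-1, 0.0075, 0.0005, 0, -0.05],
    [-1, 0.0075, 0.0005, 0, -0.05],
    [-1, 0.0075, 0.0005, 0, -0.05]
  ]
}}

```text
t: 6.97
eef_pos: [0.4516, 0.2613, 0.1895]
ee_rot: [3.141, 0.0, -1.32]
force: [-0.5, 0.4, -0.5]
width: 0.0004
```

```bash
cat > m.py <<'E'
from station import arm, eyes
import cv2,sys,numpy as np
from h import cloud
np.set_printoptions(precision=4,suppress=True)
k=sys.argv[1]
s=arm.get_state();P=np.array([.605,.2835]);yaw=s['ee_rot'][2];phi=yaw+np.pi/2
d=s['eef_pos'][:2]-P;dr=np.array([-np.cos(phi),-np.sin(phi)]);n=np.array([np.sin(phi),-np.cos(phi)])
print("phi tool",phi,"along",d@dr,"n",d@n,"z",s['eef_pos'][2],"F",s['force'])
for nm in("top","scene"):
    f=eyes.grab_frame(nm);c=f["color"]
    hsv=cv2.cvtColor(c,cv2.COLOR_RGB2HSV).astype(int);w=cloud(f)
    m=(hsv[...,0]<16)&(hsv[...,1]>140)&(hsv[...,2]>70)&(w[...,2]>.16)&(w[...,2]<.215)&(np.hypot(w[...,0]-.605,w[...,1]-.2835)<.3)
    q=w[m]; r=np.hypot(*(q[:,:2]-P).T)
    print(nm,"orange",m.sum())
    t=q[r>.262]
    if len(t):
        v=t.mean(0)-np.r_[P,0]; ph=np.arctan2(-v[1],-v[0]); tip=P+.28*np.array([-np.cos(ph),-np.sin(ph)])
        print(len(t),t.mean(0),"phi",ph,"tip",tip,"dist",np.hypot(*(tip-[.6045,-.0079])))
    cv2.imwrite(f"pics/{nm}_{k}.png",cv2.resize(c[60:300,140:400,::-1],None,fx=2.5,fy=2.5,interpolation=cv2.INTER_CUBIC))
E
python3 m.py a
```

```text
phi tool 0.2507597070492582 along 0.15415659529608966 n -0.01655401823198964 z 0.18949908146069344 F [-0.5044  0.383  -0.4938]
top orange 24
20 [0.3391 0.2207 0.1782] phi 0.2318705541681635 tip [0.3325 0.2192] dist 0.3543194575878233
scene orange 26
5 [0.3402 0.2163 0.1773] phi 0.248424073931273 tip [0.3336 0.2147] dist 0.3505990006925468
```

View pics/scene_a.png

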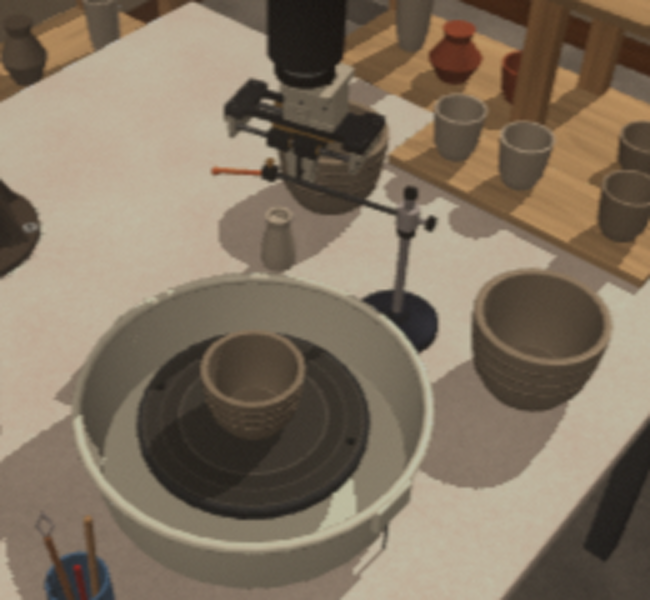

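The arm is turning with the finger (phi about 0.24), and the foot hasn't moved. I continue.

Emit:
{"method": "apply_moves", "body": {
  "moves": [
    [-1, 0.0075, 0.0004, 0, -0.05],
    [-1, 0.009, 0.0004, 0, -0.06],
    [-1, 0.009, 0.0004, 0, -0.06],
    [-1, 0.009, 0.0004, 0, -0.06],
    [-1, 0.009, 0.0004, 0, -0.06],
    [-1, 0.009, 0.0004, 0, -0.06],
    [-1, 0.009, 0.0004, 0, -0.06],
    [-1, 0.009, 0.0004, 0, -0.06],
    [-1, 0.009, 0.0004, 0, -0.06],
    [-1, 0.009, 0.0004, 0, -0.06],
    [-1, 0.009, 0.0004, 0, -0.06],
    [-1, 0.0075, 0.0004, 0, -0.05]
  ]
}}

```text
t: 8.07
eef_pos: [0.5033, 0.1723, 0.1895]
ee_rot: [3.141, 0.0, -0.622]
force: [-0.6, 0.1, 0.9]
width: 0.0003
```

```bash
python3 m.py b
```

```text
phi tool 0.9487122680711233 along 0.14965987085185276 n -0.017830794392721457 z 0.18946206765180637 F [-0.5902  0.0934  0.8886]
top orange 51
28 [0.439  0.0661 0.1784] phi 0.9187282881635649 tip [0.4351 0.0609] dist 0.1828679004437199
scene orange 41
10 [0.4453 0.0621 0.179 ] phi 0.9456711063380389 tip [0.4411 0.0565] dist 0.1755736470496507
```

View pics/scene_b.png

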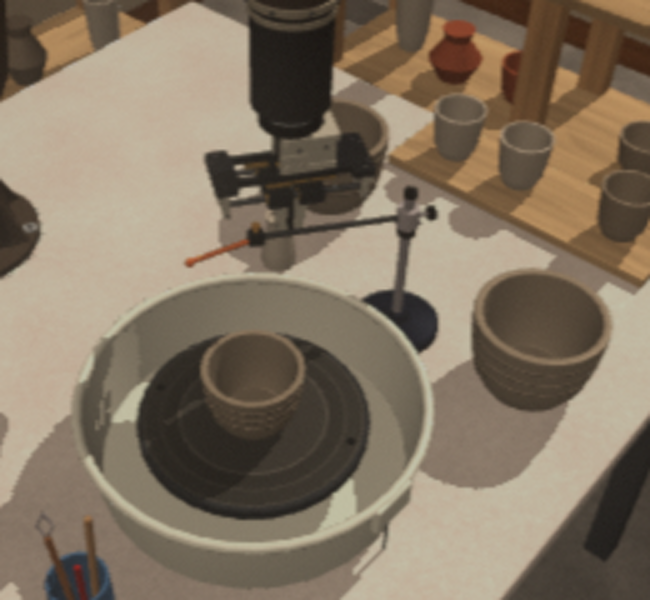

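Emit:
{"method": "apply_moves", "body": {
  "moves": [
    [-1, 0.0075, 0.0006, 0, -0.05],
    [-1, 0.009, 0.0006, 0, -0.06],
    [-1, 0.009, 0.0006, 0, -0.06],
    [-1, 0.0075, 0.0006, 0, -0.05],
    [-1, 0.006, 0.0005, 0, -0.04],
    [-1, 0.006, 0.0005, 0, -0.04],
    [-1, 0.0045, 0.0005, 0, -0.03],
    [-1, 0.003, 0.0003, 0, -0.02],
    [-1, 0, 0, 0, 0]
  ]
}}

```text
t: 8.92
eef_pos: [0.5479, 0.1451, 0.1894]
ee_rot: [3.141, 0.0, -0.275]
force: [0.1, -0.3, -0.2]
width: 0.0002
```

```bash
python3 m.py c
```

```text
phi tool 1.2959535237430522 along 0.14867689057254022 n -0.017428540653458984 z 0.18940119467303917 F [ 0.0668 -0.304  -0.2281]
top orange 53
27 [0.5242 0.0219 0.1794] phi 1.2711209674711015 tip [0.5223 0.016 ] dist 0.0855586011624603
scene orange 57
16 [0.5276 0.0202 0.1783] phi 1.2850098574613216 tip [0.5261 0.0149] dist 0.08166994205896769
```

View pics/top_c.png

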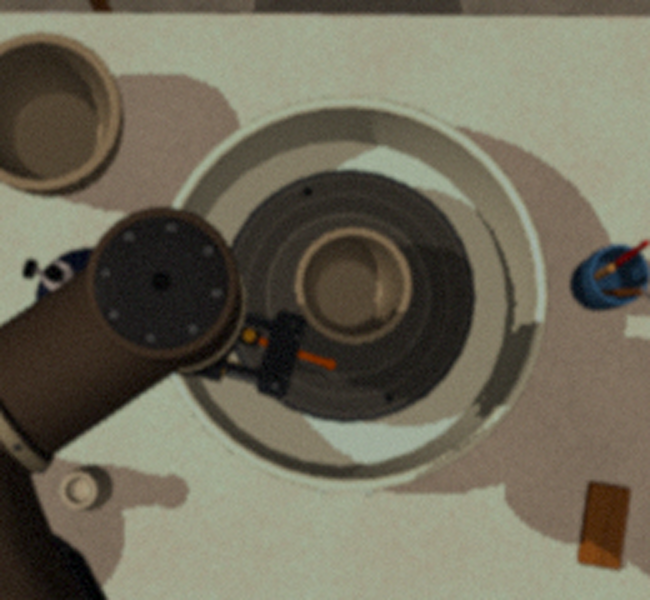

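View pics/scene_c.png

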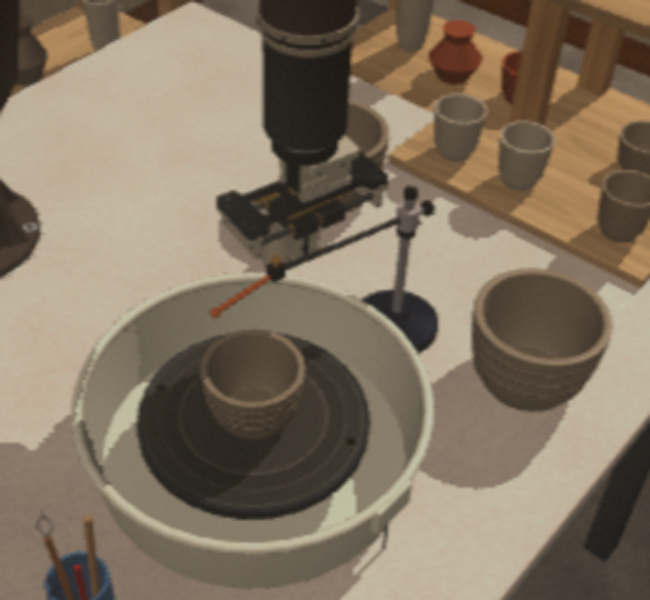

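Both cameras put the tip about 85 mm from the pot's axis, so about 0.105 rad remains. I go slowly for most of it, then look.

Emit:
{"method": "apply_moves", "body": {
  "moves": [
    [-1, 0.0015, 0.0001, 0, -0.01],
    [-1, 0.0022, 0.0002, 0, -0.015],
    [-1, 0.0022, 0.0002, 0, -0.015],
    [-1, 0.0022, 0.0002, 0, -0.015],
    [-1, 0.0022, 0.0002, 0, -0.015],
    [-1, 0.0015, 0.0001, 0, -0.01],
    [-1, 0.0008, 0, 0, -0.005],
    [-1, 0.0008, 0, 0, -0.005],
    [-1, 0, 0, 0, 0],
    [-1, 0, 0, 0, 0]
  ]
}}

```text
t: 9.85
eef_pos: [0.5606, 0.1408, 0.1896]
ee_rot: [-3.141, -0.0, -0.184]
force: [0.5, -0.2, 0.1]
width: 0.0005
```

```bash
python3 m.py d
```

```text
phi tool 1.386838266332375 along 0.14838369647086042 n -0.017563530967620165 z 0.1895861234257837 F [ 0.4879 -0.1754  0.1242]
top orange 59
33 [0.5488 0.0157 0.1758] phi 1.3638254201520685 tip [0.5475 0.0095] dist 0.05962688093695907
scene orange 55
19 [0.5509 0.0142 0.1779] phi 1.3723509365673756 tip [0.5498 0.009 ] dist 0.057250486441208205
```

View pics/top_d.png

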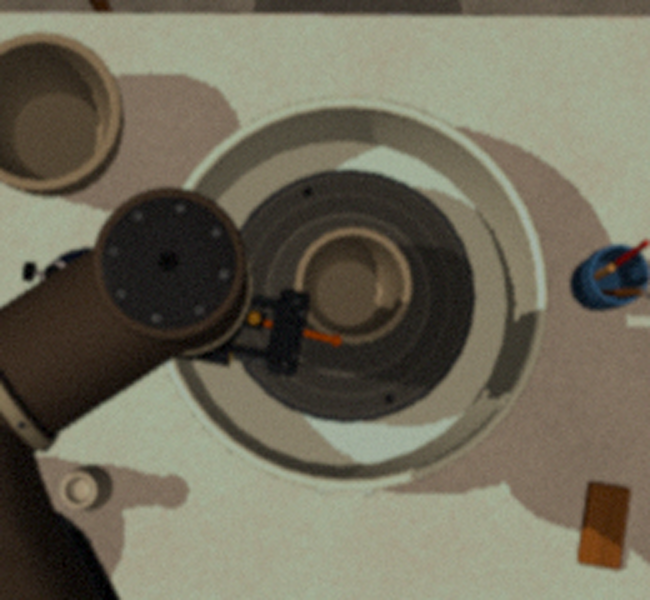

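View pics/scene_d.png

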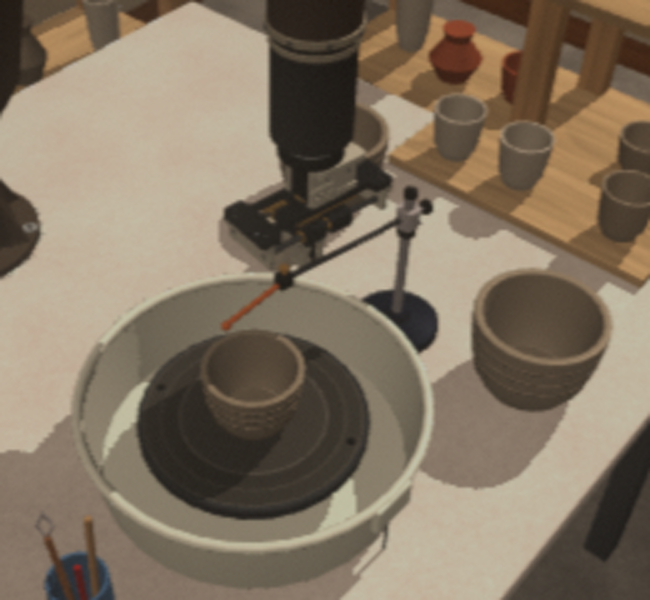

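About 60 mm from the axis in both cameras. I push 2 mm more to bring it to about 56, then back the finger away.

Emit:
{"method": "apply_moves", "body": {
  "moves": [
    [-1, 0.0008, 0, 0, -0.005],
    [-1, 0.0008, 0, 0, -0.005],
    [-1, 0.0006, 0, 0, -0.004],
    [-1, 0, 0, 0, 0],
    [-1, 0, 0, 0, 0]
  ]
}}

```text
t: 10.37
eef_pos: [0.5627, 0.1404, 0.1896]
ee_rot: [-3.142, -0.0, -0.17]
force: [-0.1, 0.5, 0.9]
width: 0.0004
```

```bash
python3 m.py e
```

```text
phi tool 1.4010099338138127 along 0.14815457994897308 n -0.01751708771416189 z 0.18956266190233867 F [-0.0643  0.5156  0.9307]
top orange 56
30 [0.552  0.0152 0.1777] phi 1.3757604709581683 tip [0.5507 0.0088] dist 0.056300945490897834
scene orange 53
16 [0.5549 0.0125 0.1779] phi 1.3878877276093387 tip [0.5541 0.0082] dist 0.05292810730781944
```

Emit:
{"method": "apply_moves", "body": {
  "moves": [
    [-1, -0.002, 0, 0, 0],
    [-1, -0.004, 0, 0, 0],
    [-1, -0.01, 0, 0, 0],
    [-1, -0.015, 0, 0, 0],
    [-1, -0.02, 0, 0, 0],
    [-1, -0.02, 0, -0.01, 0],
    [-1, 0, 0, -0.03, 0],
    [-1, 0, 0, -0.035, 0],
    [-1, 0, 0, -0.035, 0],
    [-1, 0, 0, -0.035, 0],
    [-1, 0, 0, -0.02, 0],
    [-1, 0, 0, 0, 0]
  ]
}}

```text
t: 11.47
eef_pos: [0.4936, 0.153, 0.3601]
ee_rot: [-3.136, -0.007, -0.169]
force: [1.1, 0.6, 0.9]
width: 0.0004
```

Emit:
{"method": "apply_moves", "body": {
  "moves": [
    [-1, -0.02, 0, 0, 0],
    [-1, -0.005, -0.035, 0, 0],
    [-1, -0.005, -0.035, 0, 0],
    [-1, -0.005, -0.035, 0, 0],
    [-1, -0.005, -0.035, 0, 0],
    [-1, 0, -0.035, 0, 0],
    [-1, 0, -0.035, 0, 0],
    [-1, 0, -0.03, 0, 0],
    [-1, 0, 0, 0, 0],
    [-1, 0, 0, 0, 0]
  ]
}}

```text
t: 12.3
eef_pos: [0.4928, 0.397, 0.3528]
ee_rot: [3.139, 0.001, -0.168]
force: [0.4, -0.7, 1.1]
width: 0.0003
```

```bash
python3 m.py f; python3 - <<'E'
from station import eyes
from h import cloud
import numpy as np
np.set_printoptions(precision=4,suppress=True)
for n in("top","scene"):
    w=cloud(eyes.grab_frame(n)).reshape(-1,3)
    def s(x0,x1,y0,y1,z0,z1): return w[(w[:,0]>x0)&(w[:,0]<x1)&(w[:,1]>y0)&(w[:,1]<y1)&(w[:,2]>z0)&(w[:,2]<z1)]
    c=s(.55,.65,.25,.33,.235,.26); p=s(.5,.7,-.1,.1,.154,.166); A=np.c_[p[:,:2],np.ones(len(p))]
    print(n,"cap",c.mean(0),"rim",np.linalg.lstsq(A,(p[:,:2]**2).sum(1),rcond=None)[0][:2]/2)
E
```

```text
phi tool 1.4027637519718577 along -0.09316571941185879 n -0.12962436633124352 z 0.35276326943890296 F [ 0.3528 -0.747   1.1176]
top orange 95
30 [0.5515 0.015  0.1785] phi 1.3741336492106788 tip [0.5503 0.0089] dist 0.05675394497322674
scene orange 60
19 [0.5546 0.013  0.1785] phi 1.3864795257132014 tip [0.5537 0.0082] dist 0.05331935535446544
top cap [0.6052 0.2836 0.2429] rim [ 0.6045 -0.0082]
scene cap [0.608  0.2807 0.2406] rim [ 0.6071 -0.0105]
```

View pics/top_f.png

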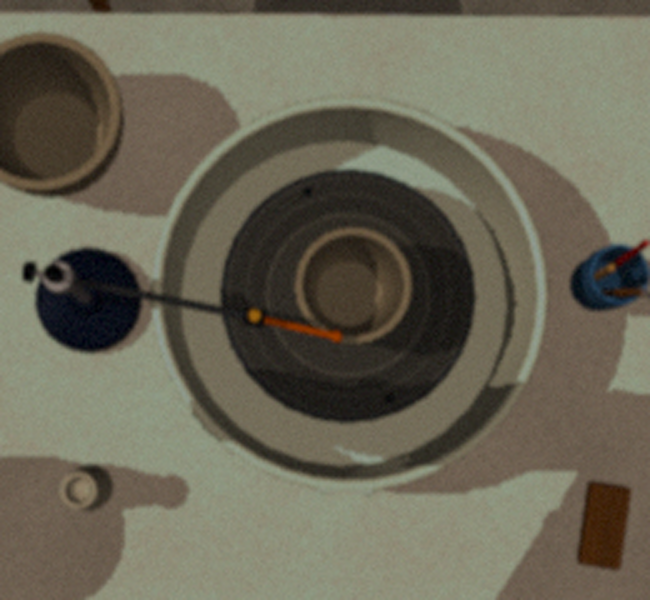

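View pics/scene_f.png

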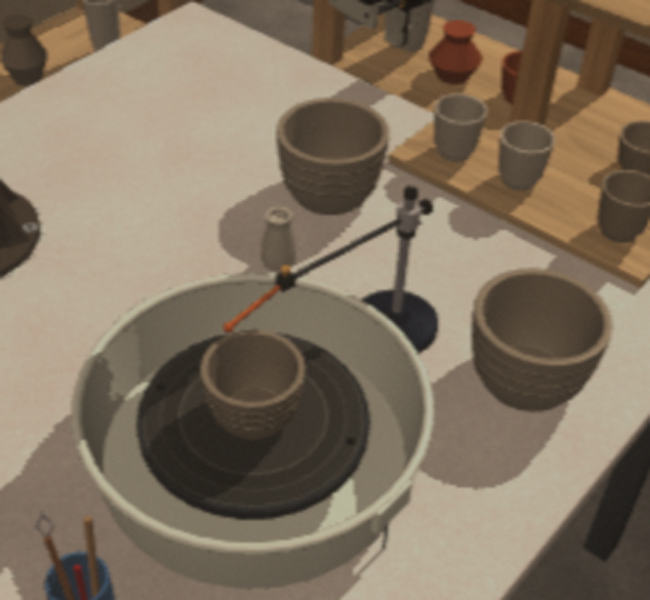

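```bash
python3 -c "
from station import job
print(job.job_done())"
```

```text
the job is handed in; nothing more can be done
None
```

I set the gauge: with shut fingers I pushed its arm round by the rod, about 150 mm from the post, then backed the finger off and moved it clear. I handed the job in at about 12.5 s of the 48 s; it gives no verdict.

- **Pointer tip:** after letting go, the top camera put it 56.7 mm from the pot's axis. The scene camera gave 56.4 mm against its own fit of the pot and post. The middle of the rim is 56 mm and the allowed band is 49 to 63 mm.
- **One disagreement:** the scene camera's raw figure, using the top camera's pot and post positions, was 53.3 mm. The two cameras' calibrations differ by 2 to 4 mm. It is still within the band.
- **Pot and gauge's foot:** the pot's rim and the post's cap measured the same as at the start, to within about 1 mm.
- **Other things:** the vase, rib and jar look unmoved in the last pictures. I did not measure them again.
- **Forces:** the readings between pushes stayed around 1 N.

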